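# Find the flat of a shaft and hold a collar on it against its spring

## Task

Grip the upright shaft on the blue bearing stand with the fingers across its milled flat, feeling for the flat, and turn the shaft until the flat faces the yellow mark on the stand. Then slide the loose collar down over the shaft with its red thumb screw on that flat, push the brass sprung washer down with it close to the end of its travel, and finish while still gripping the collar and holding it down there with the flat still facing the mark, so that a workmate could tighten the screw. Leave the other things on the bench where they are.

Things in the scene. Friction and masses are not known exactly. Their poses are not given: they have to be found in the camera images.
- stand: Bearing stand, fixed to the bench, at a different place and yaw each time: grey base plate 120x100x12 mm (x by y) with bolts at its corners, and a round blue housing, 68 mm across, up to z = 60 mm, from whose top the shaft stands upright. Origin: centre of the underside, on the shaft's axis, z up. The yellow mark is on its -x side (toward the robot, within 0.4 rad).
- index_mark (a point): The yellow square mark on the base plate, 50 mm from the shaft's axis toward the stand's -x; a yellow stripe stands above it on the housing.
- shaft (a joint): Angle of the shaft about the vertical, rad, counter-clockwise from above; 0 = the flat faces the yellow mark. It starts anywhere from -1.35 to 1.35. It turns with a light friction of 0.06 N m and stays where it is left.
- shaft_top (a point): Centre of the shaft's top end, 114 mm above the bench; 34 mm stand out above the sprung washer, the top 3 mm bevelled. Steel, 26 mm across, with one flat milled along its whole length (9 mm from the axis, 18 mm wide): fingers closed squarely on the flat stop at 22 mm, elsewhere at up to 26 mm.
- shaft_flat (a point): The bright flat of the shaft; turns with it. This point lies on the shaft's axis, 58 mm above the bench, z up; the flat looks toward this frame's -x.
- washer (a joint): Travel of the brass sprung washer round the shaft, m: 0 = up (its top face 80 mm above the bench), 0.012 = fully down on its stop (top face at 68 mm). Push-back 2.5 N at the start, 8.5 N at the stop. Outside 40 mm, bore 29 mm. It springs up again when let go.
- collar: Loose aluminium collar flat on the bench, right of the vise: a ring 46 mm outside, 29 mm bore, 26 mm high, about 0.18 kg. Origin: centre of its underside, z up. A thumb screw goes through its -x side at half height; its red head, 12 mm across, reaches to 32.5 mm from the axis. Grip the collar across its y axis, clear of the screw.
- screw_tip (a point): Inner end of the 7 mm thumb screw, inside the collar's bore: 10.2 mm from the collar's axis toward its -x, 13 mm above its underside. So the collar goes down over the shaft only with the screw over the flat, within about 0.3 rad.
- masking_tape: roll of cream masking tape, 98 mm across, 25 mm high, at the left edge of the bench; a bystander to be left alone. Origin: centre of its underside.
- wrench_17: steel combination spanner, 204 mm long, lying near the front edge on the left; a bystander to be left alone. Origin: centre of its underside.
- screwdriver_b: screwdriver with yellow handle, 186 mm long, lying in front of the blue drawer cabinet; a bystander to be left alone. Origin: centre of its underside.
- screw_box: small pale cardboard box, 76x98x34 mm, behind and right of the vise; a bystander to be left alone. Origin: centre of its underside.
- tape_measure: yellow tape measure, 81x111x34 mm, behind the vise; a bystander to be left alone. Origin: centre of its underside.
- pliers: pliers with blue handles, 176 mm long, front right; a bystander to be left alone. Origin: centre of its underside.
- black_tape: roll of black tape, 58 mm across, 19 mm high, front right; a bystander to be left alone. Origin: centre of its underside.
Not all that is in view belongs to the job. What is shaped like the collar but pink is not meant.

How it is judged (in metres and radians):
On the way:
1. the fingers grip the shaft on its flat and the flat faces the yellow mark (within 0.2 rad) (contact force between the fingers and shaft_flat above 3 N and value of joint shaft between -0.2 and 0.2 rad), for 0.2 s.
At the end, for the whole second after the job is handed in: Still gripping the collar (over 3 N) and pressing the washer down by more than 8 of its 12 mm (collar's underside below 76 mm); collar upright on the shaft (axis within 4 mm, tilt under 0.12 rad), its screw tip over the flat (8 mm or more out); flat facing the mark within 0.25 rad (value of joint shaft between -0.25 and 0.25 rad and height (world z) of collar below 0.076 m and value of joint washer above 0.008 m and horizontal distance between collar and shaft_flat below 0.004 m and x of screw_tip in the frame of shaft_flat below -0.008 m and angle between collar's own z axis and vertical below 0.12 rad and contact force between the fingers and collar above 3 N); the arm keeps its last pose, push and grip.
It fails at once if a bystander is moved more than 30 mm (distance of any of masking_tape, wrench_17, screwdriver_b, screw_box, tape_measure, pliers, black_tape from where it was at the start of the episode above 0.03 m).
It also fails if it takes over 56 s, if anything falls off the work surface, if the arm or the gripper's body presses on something with over 40 N, if the wrist force passes 120 N, or if a joint passes its speed limit or range.

## Robot

A 6-joint arm with a two-finger parallel gripper is mounted at the origin on a cart in front of the work surface, level with it; the furniture and walls round the work are solid. World frame = base frame: x ahead of the robot, y to its left, z up, the work surface at z = 0. Lengths are in m, angles in degrees, forces in N, time in s.
With the tool pointing down it reaches from about 0.25 to 0.725 m from the base axis. Payload 9.7 kg.
Tool frame: the origin (TCP) lies midway between the tips of the shut fingers; the grasp point (between the pads) lies 19 mm behind it (bot.pinch_z is the distance from the TCP to the grasp point, in m); z points along the fingers, y is the line along which they close (so a half turn about z gives the same grasp; the last joint's range is limited). The gripper opens to 85 mm and grips with 20 to 120 N. Pads are 22 mm wide; open, the fingers measure 114 mm over their backs; the gripper's body (76 mm by 85 mm) begins 54 mm behind the grasp point. The pads swing forward as they close: fully open they stand 13 mm farther back than shut.
Start: joints at [-65.26, 4.979, 10.078, 95.1, 0, 90], TCP at [0.23, -0.5, 0.231] pointing down, gripper open.
Joint ranges: [-179.16, 179.16], [-48.56, 103.87], [-65.8, 70.77], [-126.05, 130.52], [-82.76, 87.17], [-180, 180]. Speed limits (degrees/s): [127.2, 127.2, 147.25, 180, 180, 180].

## Interface

Orientations are given as [roll, pitch, yaw] about the fixed x, y, z axes, in that order (R = Rz(yaw) Ry(pitch) Rx(roll)).
In Python, from workcell import sensors, camera, camera_params, ticket, bot gives the robot as it stands.
- The arm moves only by the shell command python3 -m jog 'ROWS' [FORCE]. ROWS is JSON, a list that holds one entry, the list of rows, each a list of 5 numbers: the shift along the world's x, y, z in units of 50 mm (1.0 is 50 mm), then the turn about the world's z in units of 5 degrees (1.0 is 5 degrees), then the opening, from 0 (shut) to 1 (fully open). In form: [[[tx, ty, tz, yaw, grip], ...]]. A call has 1 to 8 rows; each row shifts and turns the commanded pose from where the row before left it; what a row does not reach is not made up. A row lasts 1/10 s, in which the tool goes at most 50 mm and 8.59 degrees, less where a joint would pass 70% of its speed; a pose out of reach is approached as far as the arm can. A call is refused whole if a number of a shift passes 1 or a number of a turn 1, either way. A call with a gripper value outside its range is refused whole. The fingers move at their own pace and stop on an object; FORCE is the grip in N (left out, the last holds). Time passes only in rows, so rows that do not move let the fingers close. It gives the time, the measured TCP pose, the force, the opening and the grip force at its end, in the units of the state.
- sensors.get_obs(): the state, without advancing time (a new reading comes with each control period).
- camera(name): name is "side" or "top" or "wrist"; returns the picture (480x640x3 uint8, blue, green, red); there is no depth.
- camera_params(name): a dict with "fx", "fy", "cx", "cy" (pixels), "k1" (the pictures are not rectified: a ray, as slopes to the right and down, at radius r is drawn at 1 + k1 r^2 times it, then the intrinsics apply), "T" (4x4, takes a point from camera to world coordinates); the wrist camera has in their place "tool_from_camera" (4x4, takes a point from camera to tool coordinates, whose origin is the TCP and whose axes are the flange's). Camera axes: x right, y down, z forward; pixel columns grow to the right and rows downward; lengths in m; the calibration is good to about 2 mm. A picture is of the moment at which its call begins: read the wrist's pose just before it. camera_params takes no time and is no camera call.
- ticket.job_done(): hands the job in; it is judged then, once.
The state is a dict: "time": time; "q": joint angles; "qd": joint speeds; "joint_efforts": joint torques, N m; "ee_pos": TCP position; "tcp_rot": TCP orientation; "wrist_force": force on the tool from outside, world axes, zero at the start; "torque": the same for the moment, N m; "opening": finger opening in m; "grasp_force": force on a finger pad.
Only numpy, scipy, OpenCV 4.12 (cv2) and the standard library are available. Lean on these libraries where they do the work, as an engineer would, in place of code of your own. Each camera call takes 0.05 s, during which the arm holds its last target. There are 200 camera calls.

## Working session

There is one attempt and no reset: what is moved stays moved. The work goes in short steps, Python scripts to look and compute and a shell command to move; the robot and the scene stay as the last step left them, time stands still between calls to the robot, and variables do not carry over. Pictures are saved under pics/ and viewed, at most 12 in all, crops included, and the job is handed in when it is done.

```bash
ls; mkdir -p pics; python3 - <<'E'
from workcell import sensors,camera,camera_params,bot
import cv2
o=sensors.get_obs();print(o['time'],o['ee_pos'],o['tcp_rot'],o['opening'],bot.pinch_z)
for n in ('top','side'):
    cv2.imwrite(f'pics/{n}0.png',camera(n)); print(n,camera_params(n))
print(camera_params('wrist'))
E
```

```text
pics
0.0 [ 0.23007096 -0.49932019  0.23059564] [-1.79925998e+02 -2.33150895e-04  2.47382142e+01] 0.08573973083332098 0.0187
top {'fx': 502.7447489134151, 'fy': 502.7447489134151, 'cx': 319.7071160811276, 'cy': 242.93442519402586, 'k1': -0.0417787564635199, 'T': array([[ 0.02576735, -0.99522748,  0.09411856,  0.34824982],
       [-0.99942316, -0.02773013, -0.01960605, -0.16604346],
       [ 0.0221224 , -0.09355908, -0.99536792,  1.70249188],
       [ 0.        ,  0.        ,  0.        ,  1.        ]])}
side {'fx': 551.8040980678761, 'fy': 551.8040980678761, 'cx': 328.91204223415485, 'cy': 232.69010217327553, 'k1': -0.1504776722736764, 'T': array([[ 0.99729568, -0.00508533,  0.0733176 ,  0.36054822],
       [-0.07018078, -0.36204211,  0.92951609, -1.74891343],
       [ 0.02181717, -0.93214787, -0.36141993,  0.70970148],
       [ 0.        ,  0.        ,  0.        ,  1.        ]])}
{'fx': 333.08518968135263, 'fy': 333.08518968135263, 'cx': 322.6270750999536, 'cy': 239.84216558859288, 'k1': -0.004734542570744782, 'tool_from_camera': array([[-1.23546744e-04, -9.60884352e-01, -2.76949900e-01,
         7.07464455e-02],
       [ 9.99999912e-01, -7.95922421e-06, -4.18483052e-04,
         2.14257531e-04],
       [ 3.99909510e-04, -2.76949927e-01,  9.60884269e-01,
        -1.43478213e-01],
       [ 0.00000000e+00,  0.00000000e+00,  0.00000000e+00,
         1.00000000e+00]])}
```

View pics/top0.png

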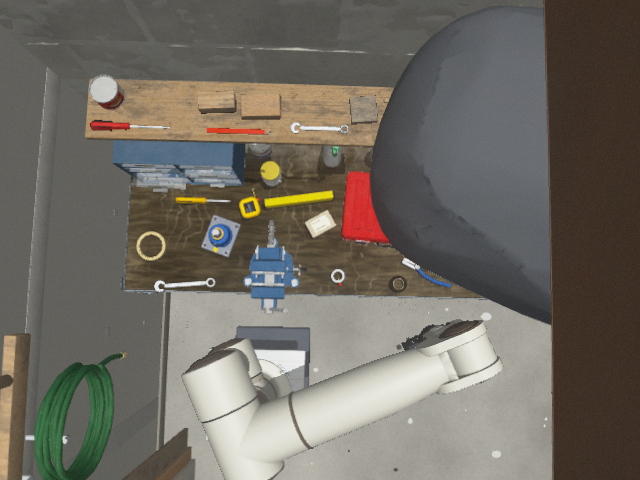

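View pics/side0.png

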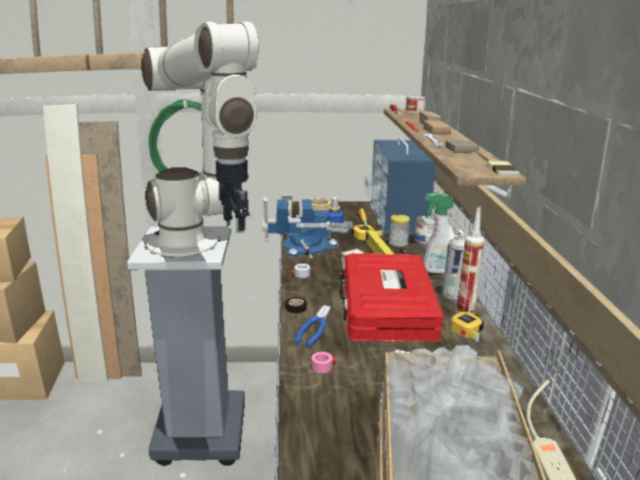

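The top view shows the stand near (220,235) with its yellow mark below it, the collar near (338,276) with its red screw pointing at the robot, and the vise between them at (270,275). The side view shows the pink decoy at (322,362), well away from the work.

```bash
cat > h.py <<'E'
import numpy as np,cv2
from scipy.spatial.transform import Rotation as R
from workcell import sensors,camera,camera_params,bot
def grab(n):
    o=sensors.get_obs(); p=camera_params(n)
    if n=='wrist':
        M=np.eye(4);M[:3,:3]=R.from_euler('xyz',o['tcp_rot'],degrees=True).as_matrix();M[:3,3]=o['ee_pos']
        p['T']=M@p['tool_from_camera']
    return camera(n),p
def on_plane(p,uv,z):
    uv=np.atleast_2d(np.asarray(uv,float))
    K=np.array([[p['fx'],0,p['cx']],[0,p['fy'],p['cy']],[0,0,1]])
    d=(uv-K[:2,2])/[p['fx'],p['fy']]; s=d.copy()
    for _ in range(20): s=d/(1+p['k1']*(s**2).sum(1,keepdims=True))
    r=np.c_[s,np.ones(len(s))]@p['T'][:3,:3].T; c=p['T'][:3,3]
    return c+r*((z-c[2])/r[:,2:])
def proj(p,X):
    c=(np.atleast_2d(X)-p['T'][:3,3])@p['T'][:3,:3]; s=c[:,:2]/c[:,2:]
    s=s*(1+p['k1']*(s**2).sum(1,keepdims=True))
    return s*[p['fx'],p['fy']]+[p['cx'],p['cy']]
def blobs(im,lo,hi,roi,amin=3):
    x0,y0,x1,y1=roi
    m=cv2.inRange(cv2.cvtColor(im[y0:y1,x0:x1],cv2.COLOR_BGR2HSV),lo,hi)
    n,_,st,ce=cv2.connectedComponentsWithStats(m)
    return [(ce[i]+[x0,y0],st[i,4]) for i in range(1,n) if st[i,4]>=amin]
E
python3 - <<'E'
from h import *
im=cv2.imread('pics/top0.png');p=camera_params('top')
for name,lo,hi,roi,z in [('yel',(20,100,100),(35,255,255),(195,205,245,265),.012),('blue',(100,100,60),(125,255,255),(195,205,245,265),.06),('red',(0,120,80),(8,255,255),(320,260,360,295),.013),('white',(0,0,170),(180,60,255),(325,262,352,285),.026)]:
    for c,a in blobs(im,lo,hi,roi): print(name,c,a,on_plane(p,c,z)[0].round(4))
a=cv2.resize(im[200:270,185:255],(400,400),interpolation=2);b=cv2.resize(im[245:315,305:375],(400,400),interpolation=2)
cv2.imwrite('pics/c0.png',np.hstack([a,b]))
E
```

```text
yel [242.03773585 209.86792453] 53 [0.6134 0.0669 0.012 ]
yel [218.65 234.35] 40 [0.5277 0.1424 0.012 ]
yel [214.85 249.35] 20 [0.4766 0.1529 0.012 ]
blue [221.56115108 235.8705036 ] 278 [0.5178 0.1238 0.06  ]
red [339.63636364 283.90909091] 11 [ 0.3719 -0.2697  0.013 ]
white [337.40740741 275.30864198] 81 [ 0.4001 -0.2609  0.026 ]
```

View pics/c0.png

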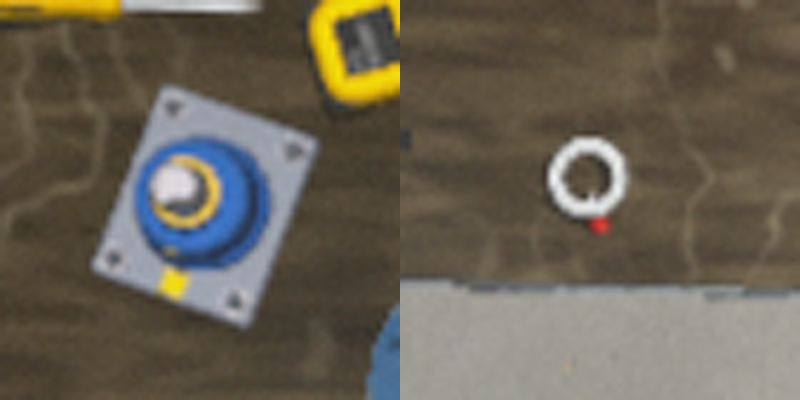

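```bash
python3 -m jog '[[[0.5,0.7,0,0,1],[0.6,0.8,0,0,1],[0.6,0.8,0,0,1],[0.6,0.8,0,0,1],[0.6,0.8,0,0,1],[0.5,0.8,0,0,1],[0,0,0,0,1],[0,0,0,0,1]]]'
python3 - <<'E'
from h import *
im,p=grab('wrist');cv2.imwrite('pics/w1.png',im)
print(sensors.get_obs()['ee_pos'],proj(p,[[.40,-.261,.026],[.372,-.27,.013]]))
E
```

```text
time: 0.9
ee_pos: [0.4006, -0.2636, 0.2311]
tcp_rot: [-180.0, 0.0, 24.9]
wrist_force: [-0.1, -0.1, 0.2]
opening: 0.0854
grasp_force: 0.0
[ 0.40010332 -0.26452014  0.23107794] [[320.14119393 212.41456281]
 [317.06693106 235.63064644]]
```

View pics/w1.png

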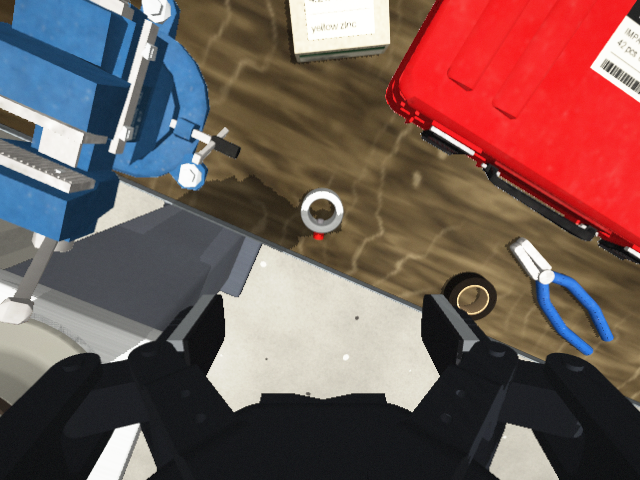

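The wrist view shows the collar ring at (321,210) with its red head at (318,236), matching the projection. I'll measure it and move on to the stand.

```bash
python3 - <<'E'
from h import *
im=cv2.imread('pics/w1.png');p=grab('wrist')[1]
g=cv2.cvtColor(im,cv2.COLOR_BGR2HSV)[180:245,290:350]
m=cv2.inRange(g,(0,0,185),(180,50,255))
c,hier=cv2.findContours(m,cv2.RETR_CCOMP,cv2.CHAIN_APPROX_NONE)
for k in c:
    if len(k)>40:
        e=cv2.fitEllipse(k);u=np.array(e[0])+[290,180];print(len(k),u,e[1],on_plane(p,u,.026)[0])
for c,a in blobs(im,(0,150,80),(8,255,255),(290,215,350,250)): print('red',c,a,on_plane(p,c,.013+.004)[0])
E
python3 -m jog '[[[0.3,0.6,0.6,0,1],[0.3,1,0.6,0,1],[0.3,1,0,0,1],[0.3,1,0,0,1],[0.3,1,0,0,1],[0.3,1,0,0,1],[0.3,1,0,0,1],[0.1,0.9,0,0,1]]]'
python3 -m jog '[[[0,0,0,0,1],[0,0,0,0,1]]]'
python3 - <<'E'
from h import *
im,p=grab('wrist');cv2.imwrite('pics/w2.png',im)
print(sensors.get_obs()['ee_pos'],proj(p,[[.518,.13,.114],[.4766,.153,.012]]))
E
```

```text
63 [-268.95916748 5757.52587891] (528.6800537109375, 11121.4873046875) [ 0.78708507 -0.13524353  0.026     ]
111 [322.10824585 207.02852249] (29.72735595703125, 37.32600021362305) [ 0.40565309 -0.26139517  0.026     ]
red [318.02666667 235.74666667] 75 [ 0.37284525 -0.27150497  0.017     ]
time: 1.8
ee_pos: [0.5054, 0.092, 0.2857]
tcp_rot: [180.0, 0.0, 24.6]
wrist_force: [1.0, 0.1, 0.2]
opening: 0.0853
grasp_force: 0.0
time: 2.0
ee_pos: [0.5047, 0.0909, 0.2858]
tcp_rot: [180.0, 0.1, 24.7]
wrist_force: [0.6, 0.2, 1.3]
opening: 0.0853
grasp_force: 0.0
[0.50461809 0.09015318 0.28601072] [[290.80744292 190.29582664]
 [268.56375455 201.60163209]]
```

View pics/w2.png

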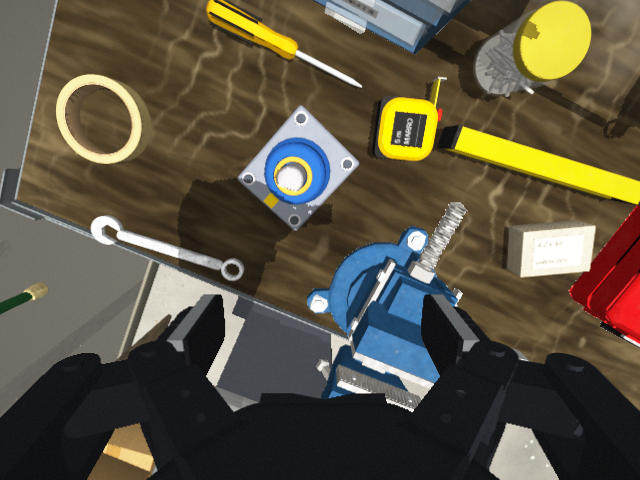

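The stand is at (297,170): shaft top at (291,178), four bolts at (301,118), (347,164), (294,220), (249,179), and the yellow mark at (271,201).

```bash
python3 - <<'E'
from h import *
im=cv2.imread('pics/w2.png');p=grab('wrist')[1]
b=on_plane(p,[(301,118),(347,164),(294,220),(249,179)],.015);c=b.mean(0);print('bolts',b.round(4),c)
for k,a in blobs(im,(18,120,80),(35,255,255),(255,185,290,215),20): 
    m=on_plane(p,k,.012)[0];print('mark',k,a,m,np.hypot(*(m-c)[:2]),np.degrees(np.arctan2(*(c-m)[1::-1])))
for k,a in blobs(im,(100,120,60),(125,255,255),(255,130,335,210),100): print('blue',k,a,on_plane(p,k,.06)[0])
g=cv2.cvtColor(im,cv2.COLOR_BGR2HSV)[150:210,265:320]
m=cv2.inRange(g,(0,0,185),(180,40,255));n,_,st,ce=cv2.connectedComponentsWithStats(m)
for i in range(1,n):
    if st[i,4]>60:print('shaft',ce[i]+[265,150],st[i],on_plane(p,ce[i]+[265,150],.114)[0])
E
```

```text
bolts [[0.5847 0.1547 0.015 ]
 [0.5598 0.0828 0.015 ]
 [0.4689 0.1138 0.015 ]
 [0.4932 0.1845 0.015 ]] [0.52665374 0.13394819 0.015     ]
mark [284.05882353 189.96078431] 51 [0.49830318 0.14023018 0.012     ] 0.029038209763664505 -12.493868040050096
mark [270.66412214 200.14503817] 131 [0.47943341 0.1506121  0.012     ] 0.050074400208066285 -19.437772356492225
blue [298.98173516 167.84246575] 2190 [0.53533188 0.13242395 0.06      ]
shaft [290.10262009 178.34716157] [ 13  17  25  24 458] [0.52795965 0.13424663 0.114     ]
shaft [314.37878788 201.68181818] [41 46 14 10 66] [0.51737497 0.10454736 0.114     ]
```

```bash
python3 -m jog '[[[0.22,0.44,-0.5,0,1],[0.22,0.44,-0.6,0,1],[0,0,-0.6,0,1],[0,0,-0.4,0,1],[0,0,0,0,1],[0,0,0,0,1]]]'
python3 - <<'E'
from h import *
im,p=grab('wrist')
o=sensors.get_obs();print(o['ee_pos'],o['tcp_rot'])
u=proj(p,[[.527,.134,.114]])[0];print(u)
x,y=u.astype(int);np.save('T.npy',p['T'])
cv2.imwrite('pics/w3raw.png',im)
cv2.imwrite('pics/w3.png',cv2.resize(im[y-60:y+60,x-70:x+70],None,fx=5,fy=5,interpolation=2));print(x-70,y-60)
E
```

```text
time: 2.7
ee_pos: [0.5266, 0.1341, 0.1821]
tcp_rot: [180.0, -0.0, 24.6]
wrist_force: [0.8, 0.1, 0.7]
opening: 0.0855
grasp_force: 0.0
[0.52699497 0.1343913  0.1827865 ] [ 1.79980548e+02 -1.01356100e-01  2.46317403e+01]
[322.72724039 253.46369788]
252 193
```

View pics/w3.png

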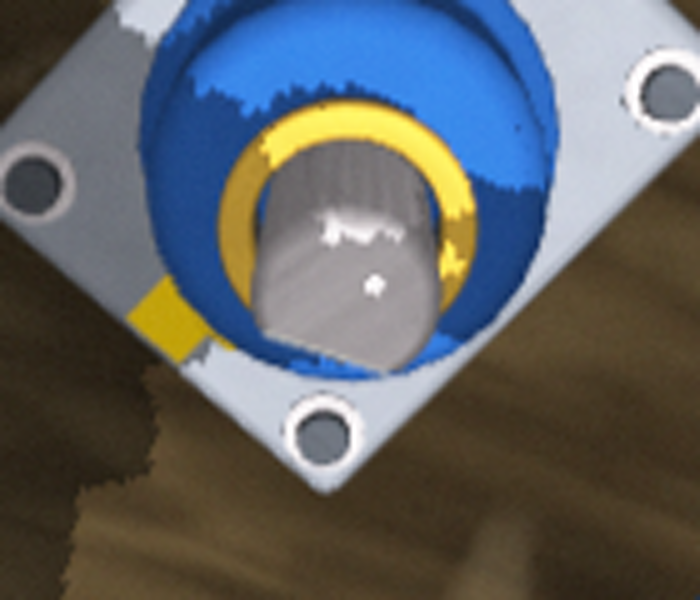

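The crop shows the shaft's D-shaped top. Its flat edge runs from about (262,330) to (388,372), facing down and slightly left, while the mark is further left at (170,320).

```bash
python3 - <<'E'
from h import *
p=camera_params('wrist');p['T']=np.load('T.npy')
e=np.array([(262,330),(388,372)])/5+[252,193]
a,b=on_plane(p,e,.113);d=b-a;L=np.hypot(*d[:2]);mid=(a+b)/2
n=np.array([d[1],-d[0]])/L
C=np.array([.527,.134])
if n@(mid[:2]-C)<0:n=-n
print(L,mid,n@(mid[:2]-C),'flat dir',np.degrees(np.arctan2(n[1],n[0])),'mark dir',180-19.4)
E
```

```text
0.01809349085426775 [0.51876563 0.134463   0.113     ] 0.008160842782149982 flat dir -174.91108044327655 mark dir 160.6
```

```bash
python3 -m jog '[[[0.05,0,0,1,1],[0,0,0,1,1],[0,0,0,1,1],[0,0,0,1,1],[0,0,0,1,1],[0,0,0,1,1],[0,0,0,1,1],[0,0,0,1,1]]]' 25
python3 -m jog '[[[0,0,0,1,1],[0,0,0,1,1],[0,0,0,1,1],[0,0,0,1,1],[0,0,0,1,1],[0,0,0,1,1],[0,0,0,0,1],[0,0,0,0,1]]]'
```

```text
time: 3.55
ee_pos: [0.5297, 0.135, 0.1833]
tcp_rot: [179.9, -0.1, 64.9]
wrist_force: [0.4, -0.5, -0.2]
opening: 0.0854
grasp_force: 0.0
time: 4.35
ee_pos: [0.5294, 0.1352, 0.1824]
tcp_rot: [179.9, -0.0, 94.6]
wrist_force: [-0.1, 1.0, -0.2]
opening: 0.0856
grasp_force: 0.0
```

```bash
python3 -m jog '[[[0,-0.02,-0.4,0,1],[0,0,-0.4,0,1],[0,0,-0.4,0,1],[0,0,-0.4,0,1],[0,0,-0.3,0,1],[0,0,0,0,1]]]'
python3 -m jog '[[[0,0,0,0,0.4],[0,0,0,0,0.3],[0,0,0,0,0.2],[0,0,0,0,0.1],[0,0,0,0,0],[0,0,0,0,0],[0,0,0,0,0],[0,0,0,0,0]]]' 25
```

```text
time: 4.95
ee_pos: [0.5281, 0.1342, 0.0845]
tcp_rot: [-179.8, 0.0, 94.7]
wrist_force: [0.3, -0.1, 0.3]
opening: 0.0855
grasp_force: 0.0
time: 5.75
ee_pos: [0.5284, 0.1345, 0.0869]
tcp_rot: [-180.0, -0.0, 94.8]
wrist_force: [-6.0, -0.8, 5.8]
opening: 0.0216
grasp_force: 26.0
```

The fingers stop at 21.6 mm, so they are on the flat. Next I turn the shaft by -24.5°.

```bash
python3 -m jog '[[[-0.02,0,0,-0.8,0],[0,0,0,-0.8,0],[0,-0.01,0,-0.8,0],[0,0,0,-0.8,0],[0,0,0,-0.8,0],[0,0,0,-0.85,0],[0,0,0,0,0],[0,0,0,0,0]]]'
python3 -m jog '[[[0,0,0,0,0],[0,0,0,0,0],[0,0,0,0,0]]]'
python3 - <<'E'
from h import *
im,p=grab('wrist');o=sensors.get_obs();np.save('T.npy',p['T']);print(o['ee_pos'],o['tcp_rot'],o['opening'])
u=proj(p,[[.527,.134,.114],[.4797,.1505,.012]]);print(u)
cv2.imwrite('pics/w4.png',im)
E
```

```text
time: 6.55
ee_pos: [0.528, 0.1338, 0.0869]
tcp_rot: [180.0, 0.0, 70.6]
wrist_force: [-3.8, -2.7, 5.1]
opening: 0.021
grasp_force: 25.7
time: 6.85
ee_pos: [0.528, 0.1338, 0.0869]
tcp_rot: [180.0, 0.0, 70.6]
wrist_force: [-3.5, -1.9, 5.9]
opening: 0.0212
grasp_force: 25.7
[0.52796982 0.13379399 0.0868828 ] [1.79970967e+02 4.07000548e-03 7.06008459e+01] 0.02170967897974917
[[319.05576281 330.16388272]
 [247.83429208 250.79766363]]
```

View pics/w4.png

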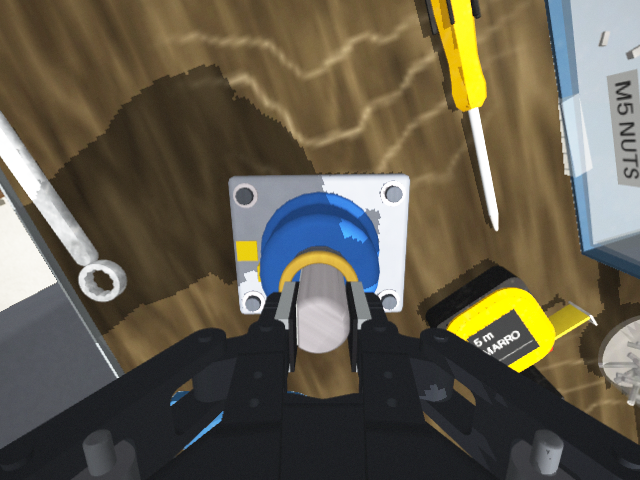

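The picture confirms it: the plate is square in the image, the mark is at (247,251), and the flat faces it under the left finger at (292,320). I release the shaft and go to the collar.

```bash
python3 -m jog '[[[0,0,0,0,1],[0,0,0,0,1],[0,0,0,0,1],[0,0,0,0,1],[0,0,0.5,0,1],[0,0,0.8,0,1],[0,0,0.8,0,1],[0,0,0.8,0,1]]]'
python3 -m jog '[[[0,0,0.6,-1,1],[-0.2,-0.7,0.2,-1,1],[-0.2,-0.7,0,-1,1],[-0.2,-0.7,0,-1,1],[-0.2,-0.7,0,-1,1],[-0.2,-0.7,0,-1,1],[-0.25,-0.7,0,-1,1],[-0.25,-0.7,0,-1,1]]]'
python3 -m jog '[[[-0.25,-0.7,0,-1,1],[-0.25,-0.7,0,-1,1],[-0.25,-0.7,-0.3,-0.7,1],[-0.2,-0.7,-0.6,0,1],[-0.15,-0.5,-0.6,0,1],[0,0,-0.5,0,1],[0,0,0,0,1],[0,0,0,0,1]]]'
python3 - <<'E'
from h import *
im,p=grab('wrist');o=sensors.get_obs();np.save('T.npy',p['T']);print(o['ee_pos'],o['tcp_rot'],o['opening'])
u=proj(p,[[.402,-.262,.026]])[0];print(u)
x,y=u.astype(int);cv2.imwrite('pics/w5raw.png',im)
cv2.imwrite('pics/w5.png',cv2.resize(im[y-70:y+50,x-70:x+70],None,fx=5,fy=5,interpolation=2));print(x-70,y-70)
E
```

```text
time: 7.7
ee_pos: [0.5277, 0.1339, 0.2327]
tcp_rot: [-180.0, -0.0, 70.5]
wrist_force: [0.7, 1.0, 0.0]
opening: 0.0856
grasp_force: 0.0
time: 8.5
ee_pos: [0.4524, -0.1123, 0.2712]
tcp_rot: [180.0, -0.0, 30.3]
wrist_force: [0.2, -0.4, 1.0]
opening: 0.0856
grasp_force: 0.0
time: 9.3
ee_pos: [0.3979, -0.2758, 0.1718]
tcp_rot: [-180.0, 0.0, 17.0]
wrist_force: [-0.3, 0.1, 0.4]
opening: 0.0852
grasp_force: 0.0
[ 0.39846749 -0.27590519  0.17267483] [ 1.79937676e+02 -5.58558121e-02  1.70301341e+01] 0.0854407593674901
[309.07605435 217.57306518]
239 147
```

View pics/w5.png

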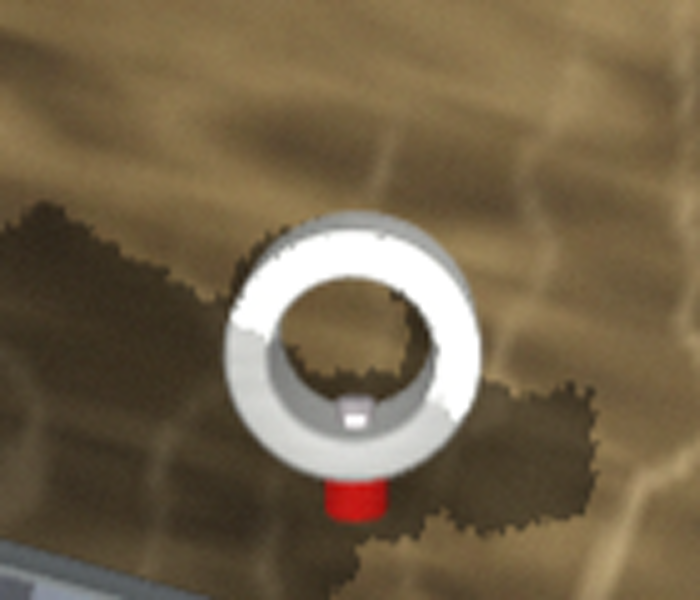

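The crop shows the collar's ring centred near (353,355), the screw tip at (355,412) and the red head at (357,500).

```bash
python3 - <<'E'
from h import *
p=camera_params('wrist');p['T']=np.load('T.npy')
q=lambda u,z:on_plane(p,np.array(u)/5+[239,147],z)[0]
c=q((353,355),.026);print(c,[np.hypot(*(q(e,.026)-c)[:2]) for e in ((224,355),(482,355),(353,227),(353,483))])
for n,u,z in (('head face bottom',(357,519),.013),('head',(357,500),.019),('tip',(355,412),.0145)):
    r=q(u,z)-c;print(n,np.hypot(*r[:2]),np.degrees(np.arctan2(-r[1],-r[0])))
r=q((357,500),.016)-q((355,412),.016);print('tip-head',np.hypot(*r[:2]),np.degrees(np.arctan2(-r[1],-r[0])))
E
```

```text
[ 0.40176478 -0.2625534   0.026     ] [np.float64(0.022891972529879206), np.float64(0.022887730780922124), np.float64(0.022708147673440177), np.float64(0.02371465183848807)]
head face bottom 0.03479000928935678 16.811819911613064
head 0.029124912790830963 17.31362228221163
tip 0.013361989371138598 16.087214719082017
tip-head 0.017082647979763003 17.655057530963624
```

```bash
python3 -m jog '[[[0.07,0.26,-0.5,0,1],[0,0,-0.6,0,1],[0,0,-0.6,0,1],[0,0,-0.6,0,1],[0,0,-0.5,0,1],[0,0,-0.35,0,1],[0,0,-0.2,0,1],[0,0,0,0,1]]]'
python3 -m jog '[[[0,0,0,0,0.7],[0,0,0,0,0.5],[0,0,0,0,0.3],[0,0,0,0,0.2],[0,0,0,0,0.2],[0,0,0,0,0.2],[0,0,0,0,0.2],[0,0,0,0,0.2]]]' 60
```

```text
time: 10.15
ee_pos: [0.4018, -0.2627, 0.0039]
tcp_rot: [-180.0, 0.0, 17.0]
wrist_force: [0.6, 0.6, 0.8]
opening: 0.0855
grasp_force: 0.0
time: 10.95
ee_pos: [0.4022, -0.2634, 0.0052]
tcp_rot: [179.9, -0.1, 17.0]
wrist_force: [-0.1, 2.1, 6.8]
opening: 0.0446
grasp_force: 61.5
```

Gripped at 44.6 mm with 61 N. I lift it and carry it to the stand, turning to yaw -19.4°.

```bash
python3 -m jog '[[[0,0,0.4,0,0.2],[0,0,0.8,0,0.2],[0,0,0.9,0,0.2],[0,0,0.9,0,0.2],[0,0,0.9,0,0.2],[0,0,0.9,0,0.2],[0,0,0.7,0,0.2],[0.2,0.4,0,-0.5,0.2]]]'
python3 -m jog '[[[0.23,0.8,0,-0.8,0.2],[0.23,0.8,0,-0.8,0.2],[0.23,0.8,0,-0.8,0.2],[0.23,0.8,0,-0.8,0.2],[0.23,0.8,0,-0.8,0.2],[0.23,0.8,0,-0.8,0.2],[0.23,0.8,0,-0.8,0.2],[0.23,0.8,0,-0.8,0.2]]]'
python3 -m jog '[[[0.2,0.6,0,-0.38,0.2],[0.2,0.5,-0.4,0,0.2],[0.05,0.05,-0.5,0,0.2],[0,0,-0.6,0,0.2],[0,0,-0.5,0,0.2],[0,0,-0.4,0,0.2],[0,0,0,0,0.2],[0,0,0,0,0.2]]]'
python3 - <<'E'
from h import *
im,p=grab('wrist');o=sensors.get_obs();np.save('T.npy',p['T']);print(o['ee_pos'],o['tcp_rot'],o['opening'],o['wrist_force'])
cv2.imwrite('pics/w6.png',im)
print(proj(p,[[.5265,.1343,.114]]))
E
```

```text
time: 11.75
ee_pos: [0.4119, -0.2446, 0.2841]
tcp_rot: [179.7, -0.3, 14.3]
wrist_force: [1.1, 0.6, -2.5]
opening: 0.0441
grasp_force: 62.0
time: 12.55
ee_pos: [0.4885, -0.0435, 0.279]
tcp_rot: [-174.7, 0.1, -8.1]
wrist_force: [-1.1, -0.7, -1.5]
opening: 0.0445
grasp_force: 62.0
time: 13.35
ee_pos: [0.5053, -0.0259, 0.1594]
tcp_rot: [-173.1, 0.2, -6.8]
wrist_force: [-1.0, 0.8, -0.9]
opening: 0.0442
grasp_force: 62.0
[ 0.50564315 -0.02590895  0.16008484] [-1.73056670e+02  8.56503714e-02 -6.78208801e+00] 0.04457896094462444 [ 0.28537001 -1.08641758 -1.0409922 ]
[[ 87.85706559 252.27366498]]
```

View pics/w6.png

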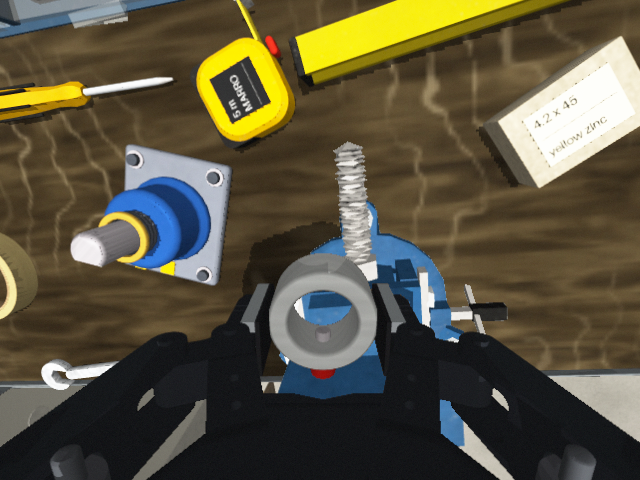

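The arm fell short: it is above the vise with the roll off by 7°. The collar at (323,310) is held well, and the stand is still to the left at (90,245). I check the joints.

```bash
python3 - <<'E'
from h import *
o=sensors.get_obs()
for k in ('q','qd','joint_efforts','wrist_force'):print(k,np.round(o[k],2))
E
python3 -m jog '[[[0,0,0.8,0,0.2],[0,0,0.8,0,0.2],[0,0,0.8,0,0.2],[0,0,0,0,0.2]]]'; python3 -c "
from h import *
o=sensors.get_obs()
for k in ('q','joint_efforts'):print(k,np.round(o[k],2))"
```

```text
q [ -6.84  -1.93  -5.1   86.93   6.94 179.95]
qd [ 0.32 -0.33  0.79 -0.02  0.02 -0.06]
joint_efforts [-7.000e-02 -4.455e+01  4.645e+01  1.000e-02  4.400e-01  0.000e+00]
wrist_force [ 0.29 -1.09 -1.04]
time: 13.8
ee_pos: [0.5067, -0.0257, 0.286]
tcp_rot: [-173.1, -0.4, -6.7]
wrist_force: [-1.6, -0.5, -1.7]
opening: 0.0445
grasp_force: 62.2
q [-6.8000e+00  5.0000e-02  1.0890e+01  1.0043e+02  6.9500e+00  1.7995e+02]
joint_efforts [ 4.000e-02 -4.415e+01  4.671e+01  1.150e+00  4.400e-01 -0.000e+00]
```

The last joint is at its 180° limit (q6 = 180 + q1 − yaw). The same orientation is reachable the other way round, so I turn back positive, checking that the tilt recovers.

```bash
python3 -m jog '[[[0,0,0,1,0.2],[0,0,0,1,0.2],[0,0,0,1,0.2],[0,0,0,1,0.2],[0,0,0,1,0.2],[0,0,0,1,0.2],[0,0,0,1,0.2],[0,0,0,1,0.2]]]'; python3 -c "
from h import *
o=sensors.get_obs()
print(np.round(o['q'],2))"
```

```text
time: 14.6
ee_pos: [0.5055, -0.0256, 0.2794]
tcp_rot: [-173.1, 0.1, 33.5]
wrist_force: [-1.0, -0.9, -1.2]
opening: 0.0446
grasp_force: 62.1
[ -5.86   4.72  14.93 104.67   5.27 140.48]
```

The tilt went into the commanded pose, because the blocked limit made the solver lean the fingers toward +y. Going the long way round to q6 = -180 is needed anyway, and a blocked push there should lean them back.

```bash

python3 -m jog '[[[0,0,0,1,0.2],[0,0,0,1,0.2],[0,0,0,1,0.2],[0,0,0,1,0.2],[0,0,0,1,0.2],[0,0,0,1,0.2],[0,0,0,1,0.2],[0,0,0,1,0.2]]]'
python3 -m jog '[[[0,0,0,1,0.2],[0,0,0,1,0.2],[0,0,0,1,0.2],[0,0,0,1,0.2],[0,0,0,1,0.2],[0,0,0,1,0.2],[0,0,0,1,0.2],[0,0,0,1,0.2]]]'
python3 -m jog '[[[0,0,0,1,0.2],[0,0,0,1,0.2],[0,0,0,1,0.2],[0,0,0,1,0.2],[0,0,0,1,0.2],[0,0,0,1,0.2],[0,0,0,1,0.2],[0,0,0,1,0.2]]]'
python3 -m jog '[[[0,0,0,1,0.2],[0,0,0,1,0.2],[0,0,0,1,0.2],[0,0,0,1,0.2],[0,0,0,1,0.2],[0,0,0,1,0.2],[0,0,0,1,0.2],[0,0,0,1,0.2]]]' | head -3
python3 -c "
from h import *
o=sensors.get_obs()
print(np.round(o['q'],2))"
```

```text
time: 15.4
ee_pos: [0.5055, -0.0256, 0.2794]
tcp_rot: [-173.1, 0.1, 73.5]
wrist_force: [0.4, 0.1, -1.5]
opening: 0.0442
grasp_force: 62.1
time: 16.2
ee_pos: [0.5055, -0.0255, 0.2794]
tcp_rot: [-173.1, 0.2, 113.5]
wrist_force: [-0.9, -0.2, -1.7]
opening: 0.0448
grasp_force: 62.1
time: 17.0
ee_pos: [0.5055, -0.0255, 0.2794]
tcp_rot: [-173.1, 0.2, 153.5]
wrist_force: [-0.3, -0.2, -1.9]
opening: 0.0443
grasp_force: 62.1
time: 17.8
ee_pos: [0.5054, -0.0255, 0.2794]
tcp_rot: [-173.1, 0.2, -166.5]
[  0.89  -1.69   8.42  98.38  -6.72 -12.67]
```

```bash

python3 -m jog '[[[0,0,0,1,0.2],[0,0,0,1,0.2],[0,0,0,1,0.2],[0,0,0,1,0.2],[0,0,0,1,0.2],[0,0,0,1,0.2],[0,0,0,1,0.2],[0,0,0,1,0.2]]]'|head -1
python3 -m jog '[[[0,0,0,1,0.2],[0,0,0,1,0.2],[0,0,0,1,0.2],[0,0,0,1,0.2],[0,0,0,1,0.2],[0,0,0,1,0.2],[0,0,0,1,0.2],[0,0,0,1,0.2]]]'|head -1
python3 -m jog '[[[0,0,0,1,0.2],[0,0,0,1,0.2],[0,0,0,1,0.2],[0,0,0,1,0.2],[0,0,0,1,0.2],[0,0,0,1,0.2],[0,0,0,1,0.2],[0,0,0,1,0.2]]]'|head -1
python3 -m jog '[[[0,0,0,1,0.2],[0,0,0,1,0.2],[0,0,0,1,0.2],[0,0,0,1,0.2],[0,0,0,1,0.2],[0,0,0,1,0.2],[0,0,0,1,0.2],[0,0,0,0,0.2]]]' | head -3
python3 -c "
from h import *
o=sensors.get_obs()
print(np.round(o['q'],2))"
```

```text
time: 18.6
time: 19.4
time: 20.2
time: 21.0
ee_pos: [0.5055, -0.0256, 0.2792]
tcp_rot: [-173.1, 0.1, -11.7]
[  -6.79   -0.41    9.66   99.6     6.92 -175.08]
```

```bash

python3 -m jog '[[[0,0,0,1,0.2],[0,0,0,1,0.2],[0,-0.3,0,0.5,0.2],[0,-0.3,0,0.5,0.2],[0,0,0,0,0.2]]]'
python3 -c "
from h import *
o=sensors.get_obs()
print(np.round(o['q'],2))"
```

```text
time: 21.5
ee_pos: [0.5084, 0.0065, 0.2789]
tcp_rot: [-175.8, 0.2, -1.8]
wrist_force: [-0.7, -0.0, -1.3]
opening: 0.0445
grasp_force: 62.1
[  -1.65    0.68   10.88  100.36    4.25 -179.89]
```

```bash

python3 -m jog '[[[0,0,0,1,0.2],[0,0,0,0,0.2]]]'|sed -n 2,3p
python3 -m jog '[[[0,0,0,0.5,0.2],[0,0,0,0,0.2]]]'|sed -n 2,3p
python3 -c "
from h import *
o=sensors.get_obs()
print(np.round(o['q'],2))"
```

```text
ee_pos: [0.5077, 0.03, 0.2789]
tcp_rot: [-176.7, 0.2, 1.4]
ee_pos: [0.5072, 0.0409, 0.2788]
tcp_rot: [-177.2, 0.2, 3.0]
[   3.04    0.82   11.05  100.43    2.8  -179.93]
```

```bash

python3 -m jog '[[[0,0,0,1,0.2],[0,0,0,1,0.2],[0,0,0,0,0.2]]]'|sed -n 2,3p
python3 -m jog '[[[0,0,0,0.7,0.2],[0,0,0,0,0.2]]]'|sed -n 1,3p
python3 -c "
from h import *
o=sensors.get_obs()
print(np.round(o['q'],2))"
```

```text
ee_pos: [0.5009, 0.0871, 0.2787]
tcp_rot: [-179.2, 0.2, 9.3]
time: 22.4
ee_pos: [0.4979, 0.1017, 0.2787]
tcp_rot: [-179.9, 0.2, 11.4]
[ 1.1460e+01  8.1000e-01  1.1070e+01  1.0051e+02  1.4000e-01 -1.7994e+02]
```

The tilt is removed. Now over the shaft at yaw -19.4°.

```bash

python3 -m jog '[[[0.2,0.2,0,-1,0.2],[0.2,0.2,0,-1,0.2],[0.18,0.25,0,-1,0.2],[0,0,-0.3,-1,0.2],[0,0,-0.6,-1,0.2],[0,0,-0.7,-1,0.2],[0,0,-0.6,-0.16,0.2],[0,0,-0.4,0,0.2]]]' >/dev/null
python3 -m jog '[[[0,0,-0.2,0,0.2],[0,0,0,0,0.2],[0,0,0,0,0.2]]]'
python3 - <<'E'
from h import *
im,p=grab('wrist');o=sensors.get_obs();np.save('T.npy',p['T']);print(o['ee_pos'],o['tcp_rot'],o['q'])
cv2.imwrite('pics/w7.png',im)
print(proj(p,[[.527,.1342,.114],[.527,.1342,o['ee_pos'][2]+.021]]))
E
```

```text
time: 23.5
ee_pos: [0.5275, 0.1333, 0.1398]
tcp_rot: [-179.8, 0.2, -19.5]
wrist_force: [0.8, -0.1, -0.7]
opening: 0.0446
grasp_force: 62.1
[0.52769995 0.13351715 0.14015864] [-1.79803870e+02  1.59626240e-01 -1.94827446e+01] [  14.0670581     3.35052032   -1.72355971   84.95055955    0.25167475
 -146.44997818]
[[322.01720361 279.48228382]
 [321.4448689  324.64881327]]
```

View pics/w7.png

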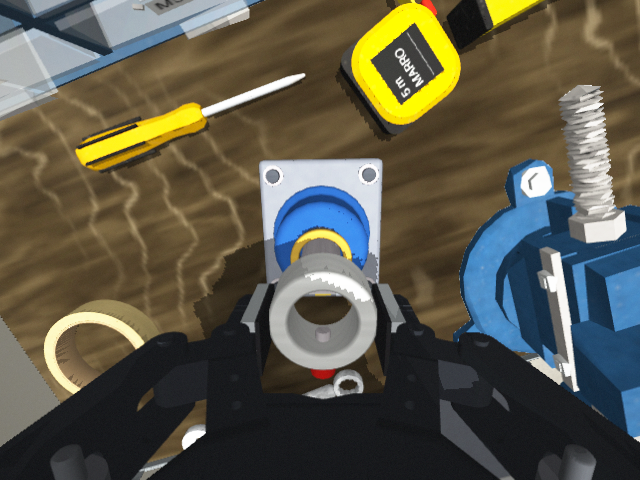

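The collar is level, with its ring at about (324,317), and is centred sideways over the shaft and plate (x ≈ 321). I check its fore-aft position from the ring's edges.

```bash
python3 - <<'E'
from h import *
im=cv2.imread('pics/w7.png');p=camera_params('wrist');p['T']=np.load('T.npy')
z=.1402+.021
Rz=R.from_euler('z',-19.4,degrees=True).as_matrix()
f=lambda u:((on_plane(p,u,z)-[.5277,.1335,0])@Rz)[:,:2].round(4)*1000
print('bottom,left,right', f([(323,370),(270,318),(378,318)]))
cv2.imwrite('pics/w7c.png',cv2.resize(im[240:390,250:400],(600,600),interpolation=2))
th=np.linspace(0,2*np.pi,5)[:4]
for off in (0,.003):
  P=np.array([[off+.023*np.cos(t),.023*np.sin(t),0] for t in th])@Rz.T+[.5277,.1335,z]
  print(off,proj(p,P).round(1).tolist())
E
```

```text
bottom,left,right [[-22.9  -0.2]
 [  2.2  21.5]
 [  2.2 -22.7]]
0 [[322.4, 270.5], [266.6, 322.8], [322.6, 370.3], [378.4, 322.8]]
0.003 [[322.4, 263.3], [266.2, 316.2], [322.6, 364.3], [378.8, 316.2]]
```

View pics/w7c.png

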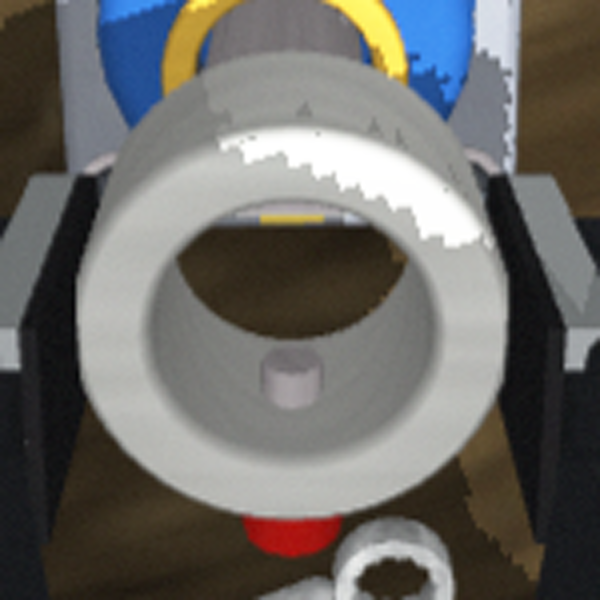

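The collar sits centred on the TCP, with its screw and the mark aligned. Descending in small steps while watching the force.

```bash

python3 -m jog '[[[-0.014,0.014,-0.2,0,0.2],[0,0,-0.16,0,0.2],[0,0,-0.08,0,0.2],[0,0,-0.06,0,0.2],[0,0,0,0,0.2]]]'|sed -n 1,4p
python3 -m jog '[[[0,0,-0.04,0,0.2],[0,0,-0.04,0,0.2],[0,0,0,0,0.2]]]'|sed -n 2,4p
```

```text
time: 24.05
ee_pos: [0.5261, 0.1344, 0.1132]
tcp_rot: [-179.9, 0.3, -19.4]
wrist_force: [0.1, -0.8, -0.9]
ee_pos: [0.5262, 0.1343, 0.1095]
tcp_rot: [-179.9, 0.3, -19.5]
wrist_force: [0.2, -0.1, -2.2]
```

```bash

python3 -m jog '[[[0,0,-0.06,0,0.2],[0,0,-0.06,0,0.2],[0,0,-0.06,0,0.2],[0,0,0,0,0.2]]]'|sed -n 2,4p
python3 -m jog '[[[0,0,-0.08,0,0.2],[0,0,-0.08,0,0.2],[0,0,-0.06,0,0.2],[0,0,0,0,0.2]]]'|sed -n 2,6p
```

```text
ee_pos: [0.5261, 0.1343, 0.1001]
tcp_rot: [-179.9, 0.3, -19.4]
wrist_force: [0.1, 0.3, -2.2]
ee_pos: [0.526, 0.1343, 0.0891]
tcp_rot: [-179.9, 0.3, -19.4]
wrist_force: [-0.2, -0.2, -2.5]
opening: 0.0445
grasp_force: 62.2
```

```bash

python3 -m jog '[[[0,0,-0.07,0,0.2],[0,0,-0.07,0,0.2],[0,0,0,0,0.2]]]'|sed -n 2,4p
python3 -m jog '[[[0,0,-0.06,0,0.2],[0,0,-0.06,0,0.2],[0,0,0,0,0.2]]]'|sed -n 2,6p
```

```text
ee_pos: [0.5265, 0.1344, 0.0826]
tcp_rot: [-179.9, 0.2, -19.5]
wrist_force: [-0.1, 0.5, 2.6]
ee_pos: [0.5265, 0.1345, 0.0767]
tcp_rot: [-179.8, 0.2, -19.4]
wrist_force: [0.2, 0.5, 4.6]
opening: 0.0442
grasp_force: 62.8
```

```bash

python3 -m jog '[[[0,0,-0.03,0,0.2],[0,0,-0.02,0,0.2],[0,0,0,0,0.2],[0,0,0,0,0.2],[0,0,0,0,0.2]]]'
python3 - <<'E'
from h import *
F=[]
for i in range(6): camera('side');F.append(sensors.get_obs()['wrist_force'][2])
im,p=grab('wrist');o=sensors.get_obs();print(np.mean(F),o['ee_pos'],o['time'])
cv2.imwrite('pics/w8.png',im)
E
```

```text
time: 26.25
ee_pos: [0.5265, 0.1344, 0.0748]
tcp_rot: [-179.8, 0.2, -19.5]
wrist_force: [-1.3, -0.3, 5.7]
opening: 0.0444
grasp_force: 62.9
5.973613721881038 [0.52648475 0.13440855 0.07473826] 26.6
```

View pics/w8.png

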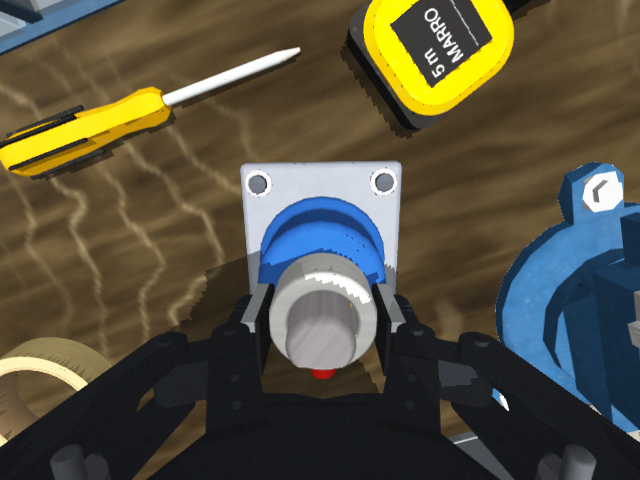

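The collar is seated round the shaft, ring at (323,310), with the screw (322,374) on the mark side. The net push is about 8 N, which is roughly 11 mm of washer travel. I hand it in.

```bash
python3 -c "
from workcell import ticket
print(ticket.job_done())"
```

```text
the job is handed in; nothing more can be done
None
```

The job is handed in, but no verdict came back. At about 27 s the collar was still gripped at about 62 N and sat on the shaft with its screw over the flat. The flat faces the mark, and the washer is down roughly 10–11 of its 12 mm by force and height.

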